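# Hold the soap stamp ready over the bar

## Robot

A 6-joint arm with a two-finger parallel gripper is mounted at the origin on the work surface. World frame = base frame: x ahead of the robot, y to its left, z up, the work surface at z = 0. Lengths are in m, angles in rad, forces in N, time in s.
With the tool pointing down it reaches from about 0.275 to 0.975 m from the base axis. Payload 8.4 kg.
Tool frame: the origin (TCP) lies at the very end of the fingers, on their centre line; the grasp point (between the pads) lies 19 mm behind it; z points along the fingers, y is the line along which they close (so a half turn about z gives the same grasp; the last joint's range is limited). The gripper opens to 92 mm and grips with 3 to 60 N. Pads are 20 mm wide; open, the fingers measure 128 mm over their backs; the gripper's body (75 mm by 189 mm) begins 69 mm behind the grasp point.
Start: joints at [1.312, 0.353, 1.633, -0, 1.155, -0.002], TCP at [0.159, 0.605, 0.215] pointing down, gripper open.
Joint ranges: [-2.63, 2.63], [-0.92, 2.1], [0.06, 2.66], [-1.3, 4.44], [0, 2.69], [-3.02, 3.02]. Speed limits (rad/s): [2.22, 2.22, 2.79, 3.14, 3.14, 3.14].

## Interface

Orientations are given as a unit quaternion [x, y, z, w].
In Python, from station import ctrl, fingers, inverse_kinematics, viewer, sign_off, recognise, trace, status gives the robot as it stands. Calls block until the motion is done:
- ctrl.move_pose(position, orientation): joint-space move of the TCP to a pose.
- ctrl.move_l(position, rot=None, v=0.15): straight line of the TCP; rot=None keeps the orientation; v is the mean speed in m/s.
- ctrl.goto_joints(angles): joint-space move.
- fingers.grip(opening, grasp_force=None): opening from 0.0 (shut) to 1.0 (fully open); grasp_force is the grip in N (None keeps the last); returns when the fingers have stopped.
- ctrl.hold(seconds).
- inverse_kinematics(position, orientation): joint angles nearest the present ones, or None.
- viewer.read_camera(name): name is "scene" or "top" or "wrist"; returns a dict with "frame" (384x512x3 uint8, blue, green, red), "fx", "fy", "cx", "cy" (pixels), "extrinsics" (4x4, takes a point from camera to world coordinates). Camera axes: x right, y up, looking along -z (the intrinsics and any distortion apply to the point x, -y, -z); pixel columns grow to the right and rows downward; lengths in m; the calibration is good to about 2 mm. The wrist camera is an equidistant fisheye: a pixel r from the principal point sees the ray r / f radians off the axis. A picture is of the moment at which its call begins. There is no depth.
A pose or a line that the arm cannot do raises ctrl.MotionError and nothing moves.
- sign_off(): hands the job in; it is judged then, once.
Trained networks look in a picture, given as the dict that the camera call returned (one of the last four; its "shot" number tells which), for a name from the list of things; names that differ only in an ending like _2 or _b are one class to them, and where a whole thing is asked for, a point or a joint stands for the part that bears it (a point fixed in the world has none). Each returns a list of dicts, best first, with "conf" (0 to 1); they miss things now and then, are a little off and sometimes report something else, mostly with a low value. They report only what shows in the picture. A call takes as long as a camera call.
- recognise(picture, label): "box" ([left, top, width, height] in pixels, round what is visible of it).
- trace(picture, label): "pixels" (384x512 bool, what is visible of it) and "box" ([left, top, width, height] in pixels, round what is visible of it).
Readings, each from a call of its own:
- status.read_time_s(): time.
- status.read_qpos(): joint angles.
- status.read_joint_velocities(): joint speeds.
- status.read_joint_efforts(): joint torques, N m.
- status.read_ee_pos(): TCP position.
- status.read_eef_rot(): TCP orientation.
- status.read_force(): force on the tool from outside, world axes, zero at the start.
- status.read_torque(): the same for the moment, N m.
- status.read_width(): opening from 0.0 (shut) to 1.0 (fully open).
- status.read_grasp_force(): force on a finger pad.
Only numpy, scipy, OpenCV 4.12 (cv2) and the standard library are available. Lean on these libraries where they do the work, as an engineer would, in place of code of your own. Each camera call takes 0.05 s, during which the arm holds its last target. There are 200 camera calls.

## Task

Grip the soap stamp by its handle, pull it up out of the spring catches of its holder, carry it over the rack of standing soap bars, and finish with it still held in the gripper, hovering level just above the rectangular bar that lies on the board (not the round one): centred on it, long sides parallel, within a centimetre of the soap but not touching it. The program ends while holding the stamp there: do not press, put it down or let go; the stamp must never touch that bar, and the bars and other loose things must stay where they are.

Things in the scene. Friction and masses are not known exactly. Their poses are not given: they have to be found in the camera images.
- stamp: soap stamp, loose, about 220 g: rectangular foot 64 (x) x 44 (y) x 18 mm (brass face under pale wood), centred on it a pale wood block handle 40 (x) x 24 (y) mm, from 18 up to 95 mm above the underside. Origin: centre of the underside, z up the handle, x along the foot's long side. It starts seated in the holder, axes parallel to the holder's
- dock: stamp holder, dark wood, fixed, on either side of the rack. Base 130 (x) x 74 (y) x 6 mm, pocket rim 20 mm high (1.2 mm play a side), a 42 mm high wall at each x end. Two sprung rollers at the x ends (tops 38 mm high) overlap the foot by 2 mm: pulling the stamp straight up takes some 10 to 18 N for a few mm, then it is free. Stamp underside starts 6 mm up. Origin: centre of underside, on the table
- board: plywood stamping board, fixed, 250 (x) x 130 (y) x 12 mm, with a lip 8 mm wide round its edge reaching 20 mm above the table; two pieces of soap lie on it, the rectangular bar and the round one, in either place. Origin at the centre of the underside, on the table
- bar: the bar to stamp: rectangular soap bar lying flat and loose on the board, 90 (x) x 62 (y) x 30 mm, 150 g, cream. Origin at the centre of its underside (12 mm above the table); its top is 30 mm higher, 42 mm above the table. x along its long side
- puck: round soap, diameter 66 mm, 26 mm high, lying on the board; a bystander. Origin at the centre of its underside
- rack: pale wood drying rack, fixed, 300 (x) x 90 (y) mm, standing between holder and board with its long side pointing away from the robot; the soaps stand 15 mm above the table on it, the tops of the three standing bars are 105 mm above the table. Origin at the centre of the underside, on the table
- standing0: soap bar standing on end on the rack, near the robot: 30 (x) x 62 (y) x 90 mm high, loose; must stay. Origin at the centre of its underside
- standing1: the same, in the middle of the rack
- standing2: the same, at the rack's far end
- jar: amber glass jar, diameter 60 mm, 85 mm high, beyond the rack; a bystander. Origin at the centre of its underside
- spatula: spatula lying on the table, far side; a bystander
- brush: brush lying on the table, far side; a bystander

How it is judged:
By the outcome, as a careful person would: the job done as asked, in the order asked, and still so for the second after the job is handed in, while the arm keeps its last pose, push and grip.
It also fails if it takes over 48 s, if anything falls off the work surface, if the arm or the gripper's body presses on something with over 40 N, if the wrist force passes 120 N, or if a joint passes its speed limit or range.

## Working session

There is one attempt and no reset: what is moved stays moved. The work goes in short steps, each a Python script; the robot and the scene stay as the last script left them, time stands still between calls to the robot, and variables do not carry over. Pictures are saved under pics/ and viewed, at most 10 in all, crops included, and the job is handed in when it is done.

```bash
mkdir -p pics; cat > h.py <<'E'
import numpy as np, cv2
from station import *
def save(p,n): cv2.imwrite(f'pics/{n}.png',p['frame'])
def ray(p,uv):
    u,v=uv; x=(u-p['cx'])/p['fx']; y=(v-p['cy'])/p['fy']
    E=np.array(p['extrinsics']); d=E[:3,:3]@np.array([x,-y,-1.0]); return E[:3,3],d
def atz(p,uv,z):
    o,d=ray(p,uv); return o+d*(z-o[2])/d[2]
E
python3 - <<'E'
from h import *
for n in('top','scene'):
    p=viewer.read_camera(n); save(p,n+'0')
    print(n,[p[k] for k in('fx','fy','cx','cy')],np.round(p['extrinsics'],3).tolist(),p.keys())
    for l in('stamp','dock','board','bar','puck','rack','standing0','jar'):
        r=trace(p,l)
        for q in r[:3]:
            ys,xs=np.nonzero(q['pixels']); 
            print(l,round(q['conf'],2),np.round(q['box'],1), cv2.minAreaRect(np.c_[xs,ys].astype(np.float32)))
print(status.read_time_s(),status.read_eef_rot(),status.read_ee_pos())
E
```

```text
top [421.1664224144837, 421.1664224144837, 256.2426368590854, 204.69605452454095] [[0.022, 0.985, -0.17, 0.423], [-1.0, 0.019, -0.016, 0.011], [-0.013, 0.17, 0.985, 1.102], [0.0, 0.0, 0.0, 1.0]] dict_keys(['frame', 'fx', 'fy', 'cx', 'cy', 'extrinsics', 'shot'])
stamp 0.2 [149.6 221.7  34.9  47.8] ((167.34872436523438, 244.5773468017578), (28.952136993408203, 52.3992919921875), 9.782407760620117)
dock 0.73 [150.4 219.6  36.2  52.4] ((167.58090209960938, 244.66314697265625), (28.770103454589844, 52.66021728515625), 10.491477012634277)
board 0.88 [322.9 199.5  63.7 103.5] ((355.1588439941406, 252.71136474609375), (54.437156677246094, 99.18058776855469), 7.0283966064453125)
bar 0.87 [341.  258.7  27.3  33.3] ((356.0, 275.5), (37.0, 26.0), 90.0)
bar 0.74 [320.3 200.7  66.9 103.9] ((355.4207458496094, 252.61805725097656), (55.01127624511719, 98.7303695678711), 7.305758953094482)
puck 0.78 [344.9 212.8  31.6  27.5] ((360.1000061035156, 227.2000274658203), (25.491172790527344, 26.832815170288086), 63.43495178222656)
rack 0.75 [255.6 183.1  40.8 115.2] ((274.97125244140625, 240.56858825683594
[... 1163 characters left out ...]
(27.0, 28.0), 90.0)
puck 0.85 [131.  175.7  31.1  22.8] ((147.0, 187.5), (23.0, 28.0), 90.0)
rack 0.83 [215.8 149.6  47.8  70.6] ((238.08128356933594, 182.836181640625), (76.10112762451172, 38.38013458251953), 81.38435363769531)
standing0 0.93 [215.2 145.9  30.   34.5] ((232.66751098632812, 162.84518432617188), (35.26728820800781, 25.435195922851562), 85.91438293457031)
standing0 0.85 [219.8 127.5  28.4  18.7] ((232.0, 136.5), (17.0, 24.0), 90.0)
standing0 0.6 [229.  163.7  25.9  37.6] ((240.5, 183.0), (36.0, 27.0), 90.0)
jar 0.66 [227.  213.7  30.   44.7] ((239.5, 235.0), (46.0, 29.0), 90.0)
0.9 [1.28035771e-01 9.91769550e-01 1.86392731e-05 9.98379160e-06] [0.15874694 0.60451599 0.21459755]
```

```bash
python3 - <<'E'
from h import *
t=cv2.imread('pics/top0.png')[120:320,130:400]; cv2.imwrite('pics/topc.png',cv2.resize(t,None,fx=2.9,fy=2.9,interpolation=cv2.INTER_CUBIC))
p=viewer.read_camera('top')
for n,uv,z in(('dock',(167.5,244.6),.03),('board',(355.1,252.7),.015),('bar',(356,275.5),.042),('puck',(360,227),.038),('s',(278,238.5),.105),('s',(271,204),.105),('s',(277,276),.105)): print(n,atz(p,uv,z).round(4))
E
```

```text
dock [0.5003 0.2522 0.03  ]
board [ 0.4906 -0.2273  0.015 ]
bar [ 0.4328 -0.2226  0.042 ]
puck [ 0.5543 -0.2358  0.038 ]
s [ 0.5147 -0.0262  0.105 ]
s [ 0.5973 -0.0083  0.105 ]
s [ 0.4271 -0.025   0.105 ]
```

View pics/topc.png

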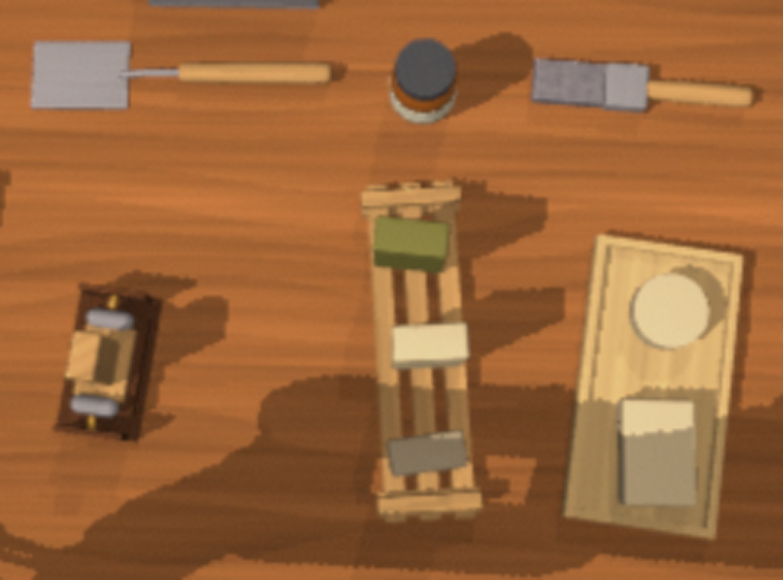

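The picture shows the dock with the stamp at left (full-frame px ≈168,245), the rack in the middle, and the board at right with the puck (360,227) and the rectangular bar below it (356,276). Next I'll look at the dock more closely with the wrist camera.

```bash
cat >> h.py <<'E'
def quat(psi): return [-np.sin(psi/2),np.cos(psi/2),0,0]
def wproj(p,P):
    E=np.array(p['extrinsics']); c=(np.asarray(P,float)-E[:3,3])@E[:3,:3]; x,y,z=c[...,0],-c[...,1],-c[...,2]
    r=np.hypot(x,y); th=np.arctan2(r,z); s=np.where(r>1e-9,th/np.maximum(r,1e-9),1)
    return np.stack([p['cx']+p['fx']*x*s,p['cy']+p['fy']*y*s],-1)
def wray(p,uv):
    uv=np.atleast_2d(uv); a=(uv-[p['cx'],p['cy']])/[p['fx'],p['fy']]; th=np.linalg.norm(a,axis=1,keepdims=True)
    d=np.hstack([a/np.maximum(th,1e-9)*np.sin(th),np.cos(th)])*[1,-1,-1]; E=np.array(p['extrinsics']); return E[:3,3],d@E[:3,:3].T
def watz(p,uv,z):
    o,d=wray(p,uv); return o+d*((z-o[2])/d[:,2])[:,None]
def ortho(p,c,z,half=.1,s=3000):
    # image up=+x, right=-y
    n=int(2*half*s); i,j=np.mgrid[:n,:n]; P=np.stack([c[0]+half-i/s,c[1]+half-j/s,np.full(i.shape,z)],-1)
    m=wproj(p,P).astype(np.float32); return cv2.remap(p['frame'],m[...,0],m[...,1],cv2.INTER_LINEAR)
E
python3 - <<'E'
from h import *
ctrl.move_pose([.45,.252,.26],quat(np.radians(-10)))
p=viewer.read_camera('wrist'); save(p,'w1'); E=np.array(p['extrinsics']); print(p['fx'],p['cx'],p['cy'],E.round(3).tolist(),status.read_qpos())
for l in('stamp','dock'):
    for q in trace(p,l)[:2]:
        ys,xs=np.nonzero(q['pixels']); print(l,q['conf'],q['box'])
a=ortho(p,(.5,.252),.02,.095); b=ortho(p,(.5,.252),.101,.095)
cv2.imwrite('pics/w1o.png',cv2.resize(np.hstack([a,b]),(800,400)))
E
```

```text
297.3186396354542 254.2628495108668 193.99546145876428 [[0.174, -0.94, -0.292, 0.367], [0.985, 0.166, 0.052, 0.267], [-0.0, -0.297, 0.955, 0.43], [0.0, 0.0, 0.0, 1.0]] [ 5.09051012e-01  1.38547197e-01  1.81161044e+00  2.44158760e-04
  1.19157329e+00 -8.88291221e-01]
stamp 0.69 [250.2, 175.0, 35.6, 57.0]
dock 0.88 [238.8, 147.5, 51.2, 100.4]
```

View pics/w1o.png

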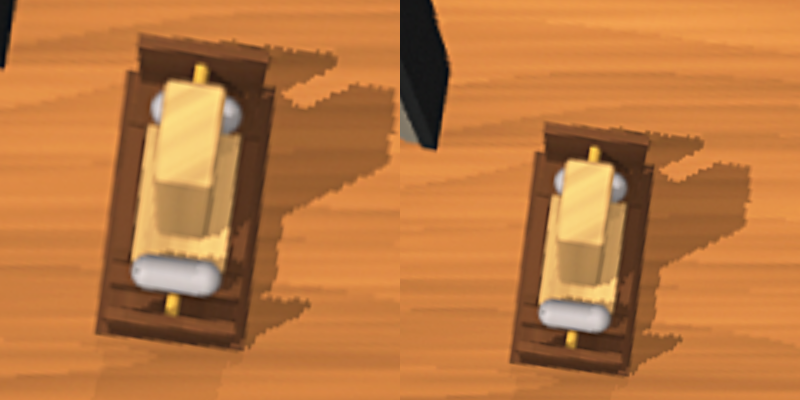

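View pics/w1.png

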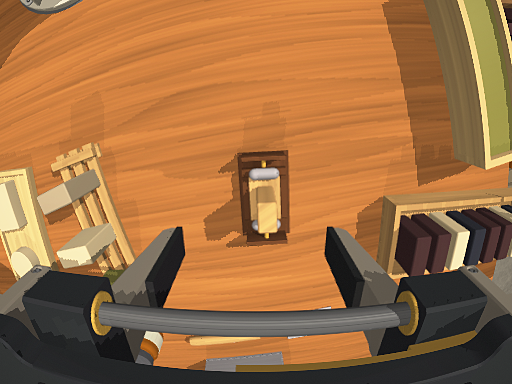

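The wrist view shows the stamp seated between its rollers (≈262,200). The dock is turned about -7°, with the handle top centred near (0.500, 0.259). I'll take one closer look from just above the handle.

```bash
python3 - <<'E'
from h import *
ctrl.move_pose([.5,.259,.16],quat(np.radians(-6.8)))
p=viewer.read_camera('wrist'); save(p,'w2')
b=ortho(p,(.5,.259),.101,.05,6000); c=ortho(p,(.5,.259),.02,.1,3000)
for r in (trace(p,'stamp')[:1]): print(r['conf'],r['box'])
cv2.imwrite('pics/w2o.png',cv2.resize(np.hstack([b,c]),(800,400)))
print(status.read_ee_pos(),status.read_force())
E
```

```text
0.67 [235.7, 154.6, 39.3, 75.4]
[0.50029887 0.25958407 0.16182021] [-0.1885806  -1.00088959  1.1492624 ]
```

View pics/w2o.png

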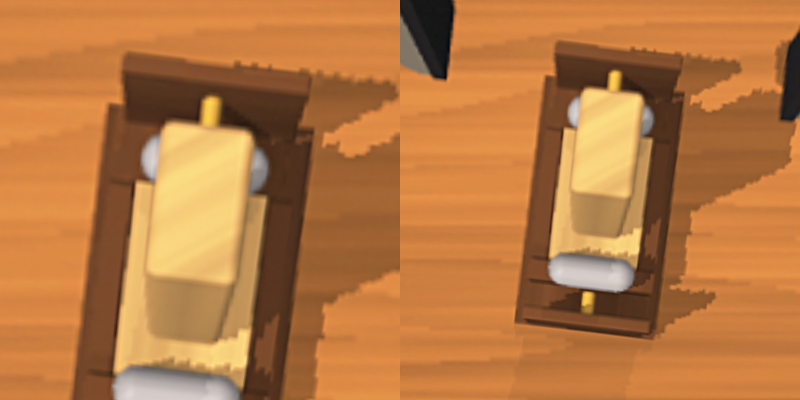

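Handle top corners in the left crop are (163,122), (254,131), (238,281) and (146,273). That puts the centre at (0.4995, 0.259) with yaw about -6.2°. I'll grip and pull.

```bash
python3 - <<'E'
from h import *
q=quat(np.radians(-6.2))
ctrl.move_l([.4995,.259,.11],q,.1); ctrl.move_l([.4995,.259,.050],q,.08)
ctrl.hold(.2); print(status.read_ee_pos(),status.read_force())
fingers.grip(0.0,50); ctrl.hold(.2)
print('grip',status.read_width()*92,status.read_grasp_force(),status.read_force(),status.read_ee_pos())
z0=.05
for dz in(.004,.008,.012,.02,.04):
    ctrl.move_l([.4995,.259,z0+dz],q,.03); print(dz,np.round(status.read_force(),1),round(status.read_width()*92,2),status.read_ee_pos().round(4) if hasattr(status.read_ee_pos(),'round') else status.read_ee_pos())
print(status.read_time_s())
E
```

```text
[0.49982855 0.25919661 0.05049684] [ 0.14483329 -0.71103411 -0.24810453]
grip 23.82614941286781 49.936432242393494 [-0.49988858  0.2868459  -0.41821065] [0.49949918 0.25900927 0.04997668]
0.004 [ 0.8 -2.1 -5.5] 24.19 [0.4991 0.2586 0.0538]
0.008 [-1.3 -3.2 -1.3] 23.67 [0.4997 0.2589 0.0584]
0.012 [-0.6 -1.3 -0.4] 24.05 [0.4998 0.2592 0.0625]
0.02 [-0.8 -0.9 -0.7] 23.76 [0.4998 0.2592 0.0705]
0.04 [-0.5 -0.3 -3.2] 23.67 [0.4994 0.2589 0.0899]
8.475
```

```bash
python3 - <<'E'
from h import *
q=quat(np.radians(-6.2))
ctrl.move_l([.4995,.259,.20],q,.15); ctrl.hold(.4)
print(status.read_force(),status.read_ee_pos(),status.read_eef_rot(),q)
p=viewer.read_camera('wrist'); s=viewer.read_camera('scene')
r=trace(s,'stamp')[:1]; print([(x['conf'],x['box']) for x in r])
c=cv2.resize(s['frame'][70:200,280:400],None,fx=3.4,fy=3.4,interpolation=cv2.INTER_CUBIC)
w=cv2.resize(p['frame'][100:330,150:360],(404,442))
cv2.imwrite('pics/l1.png',np.hstack([c[:442],w]))
E
```

```text
[ 0.65615435  0.28254284 -3.08590006] [0.49940636 0.25891538 0.1996274 ] [ 5.41095825e-02  9.98534957e-01 -1.61111690e-04 -2.57421677e-04] [np.float64(0.05407881298477529), np.float64(0.9985366703262117), 0, 0]
[(0.62, [336.1, 80.6, 24.3, 48.2])]
```

View pics/l1.png

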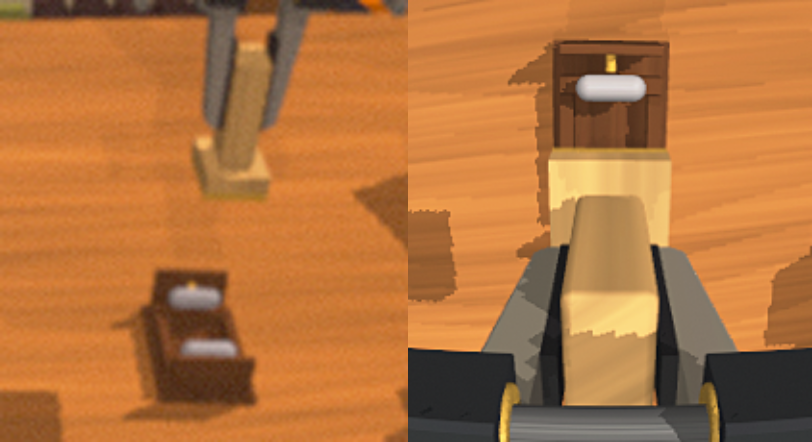

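The stamp is out of the catches and in the grip. I'll overlay the nominal stamp model on the wrist picture to check for slip or tilt, and move to above the bar in the same step. That move goes sideways at height, with the underside at about 156 mm.

```bash
cat >> h.py <<'E'
from scipy.spatial.transform import Rotation as R
def wire(p,ee,rot,off=(0,0,-.044),pitch=0,yaw=0,roll=0):
    # stamp axes: stamp x = -tool x, stamp y = tool y, z up; returns pixel pts: foot bottom4, foot top4, handle bottom4, handle top4
    T=R.from_quat(rot).as_matrix()@np.diag([-1,1,-1.]); L=R.from_euler('zyx',[yaw,pitch,roll]).as_matrix()
    out=[]
    for a,b,z in((.032,.022,0),(.032,.022,.018),(.02,.012,.018),(.02,.012,.095)):
        for sx,sy in((-1,-1),(-1,1),(1,1),(1,-1)): out.append(np.array(off)+[0,0,.063]+L@(np.array([sx*a,sy*b,z])-[0,0,.063]))
    return wproj(p,np.array(ee)+np.array(out)@T.T)
def draw(p,pts,x0,y0,w,h,k):
    im=cv2.resize(p['frame'][y0:y0+h,x0:x0+w],None,fx=k,fy=k,interpolation=cv2.INTER_CUBIC)
    q=((pts+.5-[x0,y0])*k)
    for g in range(4): cv2.polylines(im,[q[4*g:4*g+4].round().astype(int)],True,[(255,0,0),(0,0,255),(0,255,0),(255,0,255)][g],1)
    return im
E
python3 - <<'E'
from h import *
p=viewer.read_camera('wrist'); ee=status.read_ee_pos(); rot=status.read_eef_rot()
pts=wire(p,ee,rot); print(pts.round(1)[:16].tolist())
cv2.imwrite('pics/l2.png',draw(p,pts,200,150,110,120,5))
# travel to above the bar, half-turn not needed
for a in ([.48,.02,.20],[.4328,-.2226,.20]): ctrl.move_l(a,quat(0),.15)
ctrl.hold(.3)
p=viewer.read_camera('wrist'); save(p,'b1')
o=ortho(p,(.433,-.2226),.042,.07,5000); cv2.imwrite('pics/b1o.png',cv2.resize(o,(600,600)))
for r in trace(p,'bar')[:2]: print(r['conf'],r['box'])
print(status.read_ee_pos(),status.read_time_s(),status.read_qpos())
E
```

```text
[[224.7, 175.8], [284.0, 175.7], [281.4, 252.3], [227.4, 252.3], [222.2, 182.0], [286.5, 182.0], [283.3, 263.5], [225.5, 263.5], [237.1, 198.7], [271.7, 198.7], [270.6, 249.8], [238.3, 249.8], [227.9, 251.7], [280.9, 251.7], [277.6, 318.3], [231.2, 318.3]]
0.84 [225.2, 132.2, 56.8, 49.5]
0.45 [493.5, 187.3, 18.5, 69.4]
[ 0.43282987 -0.22247678  0.20000354] 13.9083 [-4.77868567e-01  1.52931753e-01  1.93709640e+00 -3.94059041e-06
  1.05158677e+00 -2.04889758e+00]
```

View pics/l2.png

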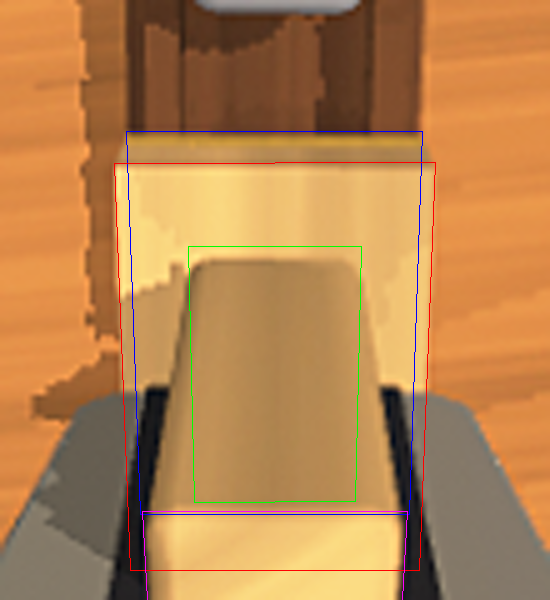

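View pics/b1o.png

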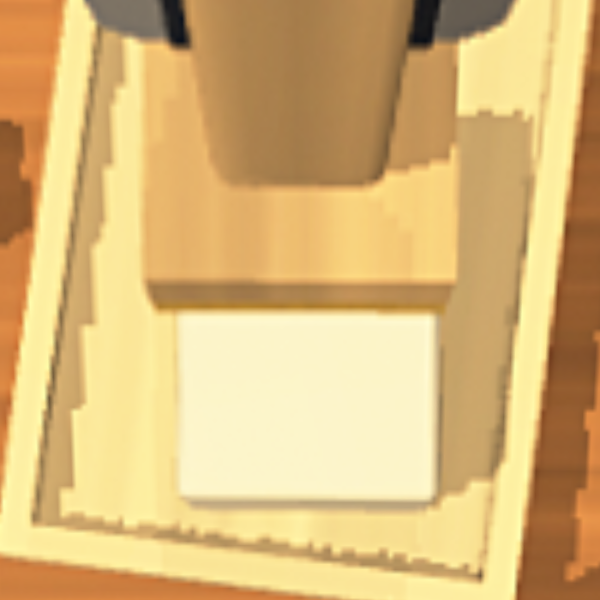

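The wireframe matches within about 1 px, allowing for rounded edges, so there is no visible tilt or slip. In the bar ortho crop the bar's near edge is at row 499, with sides at cols 180 and 437 and yaw ≈0. The stamp hides the far side, so I'll shift it forward to see the whole bar.

```bash
python3 - <<'E'
from h import *
ctrl.move_l([.50,-.2246,.20],quat(0),.15); ctrl.hold(.3)
p=viewer.read_camera('wrist'); save(p,'b2')
c=(.431,-.2246); o=ortho(p,c,.042,.06,5000)
im=o.copy()
for r in trace(p,'bar')[:1]:
    cs,_=cv2.findContours(r['pixels'].astype(np.uint8),cv2.RETR_EXTERNAL,cv2.CHAIN_APPROX_NONE); k=max(cs,key=cv2.contourArea)[:,0]
    P=watz(p,k,.042)[:,:2]; print(r['conf'],r['box'],cv2.minAreaRect((P*1000).astype(np.float32)))
    q=np.c_[(c[1]+.06-P[:,1])*5000,(c[0]+.06-P[:,0])*5000].astype(int); cv2.polylines(im,[q],True,(0,0,255),1)
cv2.imwrite('pics/b2o.png',im)
E
```

```text
0.76 [226.2, 76.1, 59.7, 85.8] ((432.2770080566406, -224.54408264160156), (62.50217056274414, 90.40707397460938), 89.3329849243164)
```

View pics/b2o.png

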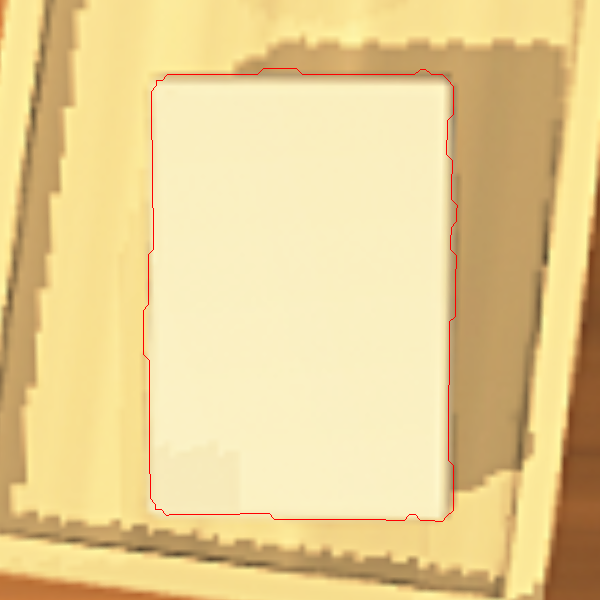

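The bar is fully visible: rows 74–518 and cols 151–452. That gives a centre of (0.4318, -0.2248) and yaw ≈ -0.4°. I'll go over it and descend to a gap of about 6 mm.

```bash
python3 - <<'E'
from h import *
q=quat(np.radians(-.4)); x,y=.4316,-.2248
ctrl.move_l([x,y,.20],q,.12); ctrl.move_l([x,y,.11],q,.1); ctrl.hold(.3)
print(status.read_force(),status.read_ee_pos())
ctrl.move_l([x,y,.092],q,.03); ctrl.hold(.4)
p=viewer.read_camera('wrist'); s=viewer.read_camera('scene'); ee=status.read_ee_pos(); rot=status.read_eef_rot()
print(ee,rot,q,status.read_force(),status.read_width()*92,status.read_grasp_force(),status.read_time_s())
im=draw(p,wire(p,ee,rot),200,130,110,110,5)
B=np.array([[sx*.045,sy*.031] for sx,sy in((-1,-1),(-1,1),(1,1),(1,-1))])+[.4318,-.2248]
bp=((wproj(p,np.c_[B,[.042]*4])+.5-[200,130])*5).round().astype(int); cv2.polylines(im,[bp],True,(255,255,0),1)
sc=cv2.resize(s['frame'][110:200,110:160+20],None,fx=550/90,fy=550/90,interpolation=cv2.INTER_CUBIC)[:550,30:280]
cv2.imwrite('pics/f1.png',np.hstack([im,sc]))
E
```

```text
[ 0.31121404  0.02220348 -2.29650907] [ 0.43179392 -0.22491139  0.11038415]
[ 0.43161677 -0.22479538  0.09204994] [ 3.46602035e-03  9.99993992e-01 -2.07602303e-05  3.75423695e-05] [np.float64(0.003490651415223732), np.float64(0.9999939076577904), 0, 0] [-0.75408743 -0.24483029 -1.53855002] 24.06825198497213 49.93571877479553 18.225
```

View pics/f1.png

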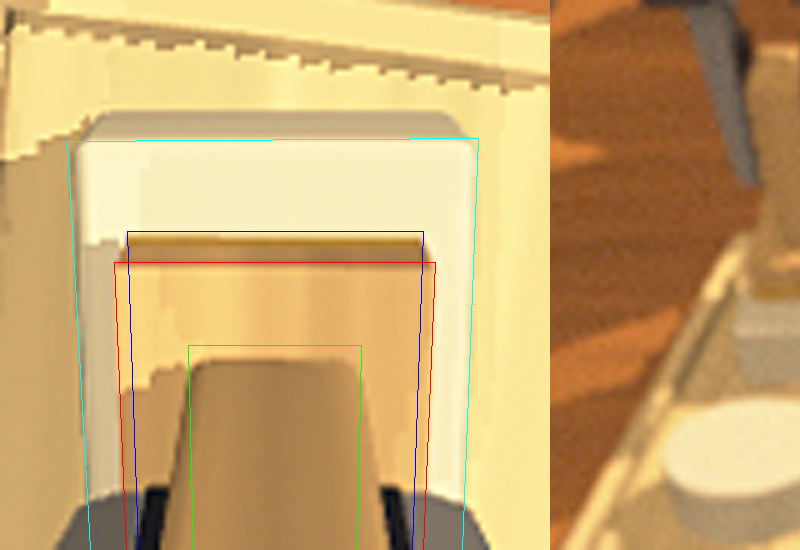

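The final view shows the foot centred on the bar with long sides parallel. The foot edges (cols 115–435, row 262) lie on the predicted wireframe, which gives a gap of about 6 mm, and the wrist force shows no contact. I'm handing it in.

```bash
python3 -c "
from station import *
print(sign_off())"
```

```text
the job is handed in; nothing more can be done
None
```

The stamp is held level in the gripper, centred on the rectangular bar and about 6 mm above it by the wrist camera and arm pose, with no contact force read; I handed the job in at about 18 s of robot time.

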